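# Rock the seesaw gate so the backed-up test stubs feed down the empty chute

## Task

One chute of the tube-stub sorting stand is full, and two more stubs have backed up onto its seesaw gate. With your fingertips press down the raised pad of the gate's rocker bar, so that the gate rocks fully over its pivot and stays there and both waiting stubs roll down into the empty chute, then take your hand away. Keep your hand off the stubs themselves, let the two in the full chute stay where they are, and leave the tester and the loose things on the ledge alone.

Things in the scene. Friction and masses are not known exactly. Their poses are not given: they have to be found in the camera images.
- stand: Sorting stand fixed to the ledge: base plate 150 x 450 x 6 mm (x, y), a sloping chute at either end, the seesaw gate between. Origin: centre of the underside, on the ledge (z = 0). Its x axis, parallel to the gate's shaft, points away from the robot's side; its y axis points to the full chute, so the empty one is on -y. Uprights 44 mm wide, 97 mm tall at x = +62 and -62 mm hold the shaft.
- gate (a joint): Angle of the gate about its shaft, 85 mm above the ledge. 0: on its stop, low to the full chute (start); 0.16: level; 0.32 rad: on the other stop, low to the empty chute. No spring; past level it falls over and stays. Flanged plate 98 x 230 mm, top 10 mm above the shaft. In front of the robot-side upright the shaft bears a rocker bar 20 x 216 mm, a rubber pad on each end, turning with the gate.
- pad_empty (a point): Centre of the top face of the rocker-bar pad on the empty chute's side: black rubber, 36 x 44 x 17 mm, at x = -115 mm of the stand, 90 mm from the shaft. Starts raised, 119 mm above the ledge; pressed down with about 5 to 8 N it swings down to 90 mm when the gate is fully over, moving about 6 mm further along the stand's -y on the way. The point's axes turn with the gate.
- pad_full (a point): Centre of the top face of the like pad at the full chute's end of the rocker bar. It starts low, 90 mm above the ledge, and rises to 119 mm.
- chute_full (a point): Middle of the floor of the full chute (holds two stubs). Each chute starts 119 mm from the stand's middle along y, 74 mm above the ledge, and falls 10 degrees outwards for 100 mm to an end stop; its side flanges are 22 mm high, 101 mm over the outsides.
- chute_empty (a point): Middle of the floor of the empty chute (room for two stubs between the gate and its end stop).
- stub1: A test stub waiting on the gate: 80 mm length of plain galvanised scaffold tube, 48.3 mm outside diameter, bore 40 mm, about 0.29 kg. Origin at its centre; its own x axis runs along the tube, parallel to the stand's x. The one nearer the shaft; it starts 111 mm above the ledge.
- stub2: A test stub waiting on the gate: 80 mm length of plain galvanised scaffold tube, 48.3 mm outside diameter, bore 40 mm, about 0.29 kg. Origin at its centre; its own x axis runs along the tube, parallel to the stand's x. The one nearer the full chute, leaning on the last stub in it; it starts 103 mm above the ledge.
- stub3: A test stub in the full chute: 80 mm length of plain galvanised scaffold tube, 48.3 mm outside diameter, bore 40 mm, about 0.29 kg. Origin at its centre; its own x axis runs along the tube, parallel to the stand's x. The upper one; stays there.
- stub4: A test stub in the full chute: 80 mm length of plain galvanised scaffold tube, 48.3 mm outside diameter, bore 40 mm, about 0.29 kg. Origin at its centre; its own x axis runs along the tube, parallel to the stand's x. The lower one, against the end stop; stays there.
- tester: Grey torque tester fixed on the ledge, base 200 x 240 mm, 105 mm tall at its round drive boss, with a red push button on top. Not part of the job. Origin at the centre of its underside.
- coupler: Loose zinc right-angle scaffold coupler, about 85 x 140 x 66 mm, 0.95 kg, lying on the ledge. A bystander. Origin on the ledge under its middle.
- socket: Loose worn steel ratchet socket, 32 mm diameter, 50 mm tall, standing on the ledge. A bystander. Origin at the centre of its underside.
- cap: Loose yellow plastic sleeve cap, 62 mm diameter at its rim, 50 mm tall, standing on the ledge. A bystander. Origin at the centre of its underside.
Mind the look-alikes: they are no part of the job. What is shaped like the stub1 but green or pink is not meant.

How it is judged (in metres and radians):
On the way, in this order (a step that is already met when the one before it is completed fails the run):
1. the fingertips press on the gate's rocker and rock it (contact force between the fingers and stand above 1 N and value of joint gate below 0.27 rad).
2. the gate is over to the empty chute (value of joint gate above 0.27 rad), for 0.1 s.
At the end, for the whole second after the job is handed in: Gate at rest over to the empty chute (angle above 0.27 rad); stubs 1 and 2 at rest in the empty chute (centres 137 to 210 mm from the stand's middle, 70 to 105 mm up, within 20 mm of its middle line); stubs 3 and 4 within 20 mm, coupler, socket and cap within 15 mm of where they began (value of joint gate above 0.27 rad and velocity of joint gate between -0.05 and 0.05 rad/s and y of stub1 in the frame of stand between -0.21 and -0.137 m and x of stub1 in the frame of stand between -0.02 and 0.02 m and z of stub1 in the frame of stand between 0.07 and 0.105 m and linear speed of each of stub1, stub2 below 0.03 m/s and y of stub2 in the frame of stand between -0.21 and -0.137 m and x of stub2 in the frame of stand between -0.02 and 0.02 m and z of stub2 in the frame of stand between 0.07 and 0.105 m and distance of each of stub3, stub4 from where it was at the start of the episode below 0.02 m and distance of each of coupler, socket, cap from where it was at the start of the episode below 0.015 m); the robot touches nothing.
It fails at once if a stub is touched by the hand or arm (contact force between any of the fingers, the arm and stub1 above 1 N or contact force between any of the fingers, the arm and stub2 above 1 N or contact force between any of the fingers, the arm and stub3 above 1 N or contact force between any of the fingers, the arm and stub4 above 1 N).
It fails at once if a stub is lifted off the stand (z of any of stub1, stub2, stub3, stub4 in the frame of stand above 0.17 m).
It fails at once if a stub of the full chute is disturbed (distance of any of stub3, stub4 from where it was at the start of the episode above 0.03 m).
It fails at once if a loose thing on the ledge is disturbed (distance of any of coupler, socket, cap from where it was at the start of the episode above 0.015 m).
It fails at once if the tester is touched (contact force between any of the fingers, the arm and tester above 1 N).
It also fails if it takes over 32 s, if anything falls off the work surface, if the arm or the gripper's body presses on something with over 40 N, if the wrist force passes 120 N, or if a joint passes its speed limit or range.

## Robot

A 6-joint arm with a two-finger parallel gripper is mounted at the origin on the work surface. World frame = base frame: x ahead of the robot, y to its left, z up, the work surface at z = 0. Lengths are in mm, angles in rad, forces in N, time in s.
With the tool pointing down it reaches from about 350 to 875 mm from the base axis. Payload 4.2 kg.
Tool frame: the origin (TCP) lies on the mounting face of the last link; the fingertips stand 173 mm ahead of it and the grasp point (between the pads) lies 155 mm ahead of it; z points along the fingers, y is the direction in which the jaws open and shut (so a half turn about z gives the same grasp; the last joint's range is limited). The gripper opens to 85 mm and grips with 20 to 120 N. Pads are 22 mm wide; open, the fingers measure 114 mm over their backs; the gripper's body (76 mm by 85 mm) begins 54 mm behind the grasp point. The pads swing forward as they close: fully open they stand 13 mm farther back than shut.
Start: joints at [1.422, 0.385, 0.008, 0, -1.194, -0.259], TCP at [247.836, 573.74, 404.712] pointing down, gripper open.
Joint ranges: [-3.14, 3.14], [-1.21, 2.06], [-1.07, 1.41], [-3.16, 2.05], [-2.99, -0.16], [-3.1, 3.1]. Speed limits (rad/s): [2.79, 2.79, 3.14, 3.14, 3.14, 3.14].

## Interface

Orientations are given as a unit quaternion [x, y, z, w].
In Python, from bench import arm gives the robot as it stands.
- The arm moves only by the shell command python3 -m jog 'ROWS' [OPENING]. ROWS is JSON, a list that holds one entry, the list of rows, each a list of 4 numbers: the shift along the tool's x, y, z in mm, then the turn about the tool's z in degrees. In form: [[[x, y, z, spin], ...]]. A call has exactly 5 rows; each row is the pose to reach, as a shift and turn from the pose measured when the call began, along the tool's axes at that moment; what a row does not reach only later rows make up. A row lasts 1/8 s, in which the tool goes at most 62.5 mm and 10.7 degrees, less where a joint would pass 70% of its speed; a pose out of reach is approached as far as the arm can. A call with a gripper value outside its range is refused whole. OPENING is the finger opening in mm, from 0 to 85.4, set as the call begins (- or left out, the last holds). The fingers move at their own pace and stop on an object; the grip force is fixed at half the most. Time passes only in rows, so rows that repeat a pose let the fingers close, or fill a call up. It gives the time, the measured TCP pose, the force and the opening at its end, in the units of the state.
- arm.read_state(): the state, without advancing time (a new reading comes with each control period).
- arm.get_image(name): name is "scene" or "top"; returns (picture, depth): 384x512x3 uint8, blue, green, red; 384x512 float32, mm along the optical axis (not along the pixel's ray), 0 where there is no reading.
- arm.camera_params(name): a dict with "mtx" (3x3 intrinsics, pixels), "R" (3x3) and "t" (3): a world point X has camera coordinates R X + t. Camera axes: x right, y down, z forward; pixel columns grow to the right and rows downward; lengths in mm; the calibration is good to about 2 mm. A picture is of the moment at which its call begins. camera_params takes no time and is no camera call.
- arm.job_done(): hands the job in, once; it reports no verdict.
The state is a dict: "clock": time; "joints": joint angles; "joint_vel": joint speeds; "joint_efforts": joint torques, N m; "position": TCP position; "ee_rot": TCP orientation; "contact_force": force on the tool from outside, world axes, zero at the start; "wrist_torque": the same for the moment, N m; "gripper_width": finger opening in mm.
Only numpy, scipy, OpenCV 4.12 (cv2) and the standard library are available. Lean on these libraries where they do the work, as an engineer would, in place of code of your own. Each camera call takes 0.05 s, during which the arm holds its last target.

## Working session

There is one attempt and no reset: what is moved stays moved. The work goes in short steps, Python scripts to look and compute and a shell command to move; the robot and the scene stay as the last step left them, time stands still between calls to the robot, and variables do not carry over. Pictures are saved under pics/ and viewed, and the job is handed in when it is done.

```bash
mkdir -p pics
python3 - <<'E'
from bench import arm
import cv2,numpy as np
s=arm.read_state();print(s)
for n in("scene","top"):
    p,d=arm.get_image(n);cv2.imwrite(f"pics/{n}0.png",p);np.savez(f"{n}0.npz",p=p,d=d)
    c=arm.camera_params(n);print(n,c)
E
```

```text
{'clock': 0.0, 'joints': array([ 1.42159156e+00,  3.85555602e-01,  6.61374948e-03, -4.88467070e-04,
       -1.19396799e+00, -2.58583120e-01]), 'joint_vel': array([-0.00132269,  0.00111209,  0.00196274, -0.00225569,  0.00236577,
        0.00052337]), 'joint_efforts': array([ 1.54796377e-03, -3.92292488e+01,  1.88398272e+01,  4.18598548e+00,
       -4.54592344e-03, -7.16492679e-06]), 'position': array([247.75865411, 573.57154458, 403.6185734 ]), 'ee_rot': array([ 9.79266720e-01, -2.02572265e-01, -1.68898351e-04,  1.06758593e-03]), 'contact_force': array([ 0.70201124,  0.30392795, -0.34011817]), 'wrist_torque': array([ 0.04442012,  0.03893802, -0.00388715]), 'gripper_width': 85.25460430161068}
scene {'mtx': array([[397.15408157,   0.        , 258.11061883],
       [  0.        , 397.15408157, 185.67478129],
       [  0.        ,   0.        ,   1.        ]]), 'R': array([[ 0.78294018,  0.62171183,  0.02188795],
       [ 0.34674563, -0.40691467, -0.8450964 ],
       [-0.5164999 ,  0.66924947, -0.5341657 ]]), 't': array([-508.39711272,  -59.98583956, 1550.58373594])}
top {'mtx': array([[474.71507263,   0.        , 249.8796178 ],
       [  0.        , 474.71507263, 190.33886465],
       [  0.        ,   0.        ,   1.        ]]), 'R': array([[-0.02723828, -0.99961847,  0.00458158],
       [-0.99700694,  0.0268348 , -0.07250549],
       [ 0.07235488, -0.00654279, -0.99735749]]), 't': array([ 132.3636463 ,  562.94200346, 1761.24797134])}
```

View pics/scene0.png

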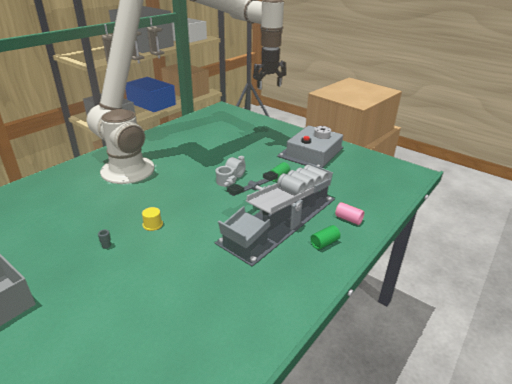

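View pics/top0.png

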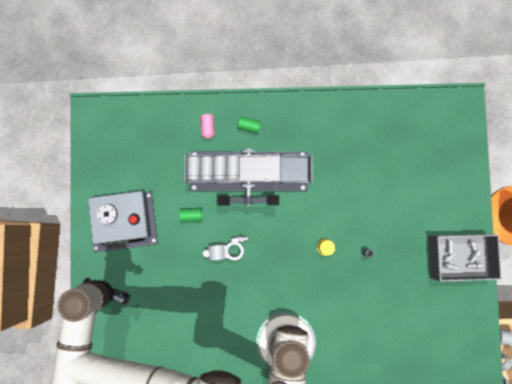

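The scene view shows the stand at about (278,210). In the top view the stubs are at the left end (190–240,167) and the empty chute is on the right (295,167). The rocker bar is in front, with pads at about (222,200) and (273,200). I'll enlarge that area and measure it.

```bash
cat > h.py <<'E'
import numpy as np,cv2
from bench import arm
def ray(n,u,v,z):
    c=arm.camera_params(n);R=c["R"];t=c["t"];o=-R.T@t
    d=R.T@np.linalg.inv(c["mtx"])@np.array([u,v,1.]);return o+d*(z-o[2])/d[2]
def proj(n,X):
    c=arm.camera_params(n);q=c["mtx"]@(c["R"]@np.asarray(X,float)+c["t"]);return q[:2]/q[2]
E
python3 - <<'E'
from h import *
f=np.load("top0.npz");p,d=f["p"],f["d"]
cv2.imwrite("pics/topcrop.png",cv2.resize(p[140:230,175:325],None,fx=5,fy=5,interpolation=cv2.INTER_CUBIC))
m=(p.max(2)<45).astype(np.uint8);m[:185]=0;m[215:]=0;m[:,:205]=0;m[:,295:]=0
n,l,st,ce=cv2.connectedComponentsWithStats(m)
for i in range(1,n):
    if st[i,4]>20: print(st[i],ce[i],cv2.minAreaRect(np.argwhere(l==i)[:,::-1].astype(np.float32)))
# pad points via depth
c=arm.camera_params("top")
for (u,v) in [(222,200),(273,200),(268,200),(276,200)]:
    z=d[v,u];X=c["R"].T@(np.linalg.inv(c["mtx"])@np.array([u,v,1])*z-c["t"]);print(u,v,X)
for u,v,z in [(222,200,90),(273,200,119)]:print(ray("top",u,v,z))
# stand base white bolt corners
for u,v in [(191,188),(304,188),(307,154),(190,154)]:print("bolt",ray("top",u,v,6))
E
```

```text
222 200 [528.94849688 218.62422558  92.8922859 ]
273 200 [522.35233527  37.20388308 125.33178165]
268 200 [523.1659245   54.53817167 118.72584235]
276 200 [522.02389144  26.67885932 126.17659797]
[529.1038481  218.77681523  90.        ]
[522.67404284  36.85716799 119.        ]
bolt [582.19969265 339.31992937   6.        ]
bolt [570.70600473 -88.07156883   6.        ]
bolt [ 700.10205285 -104.09849661    6.        ]
bolt [711.91752049 340.75147045   6.        ]
```

View pics/topcrop.png

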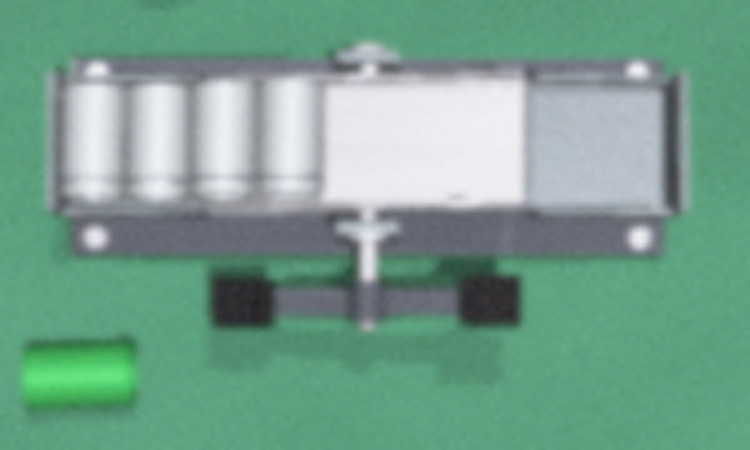

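Candidates for pad_empty are the two black pads on the bar, at top pixels (223,200) and (273,200). The right one at (273,200) is the one meant: it is on the empty-chute side (-y), and depth puts it raised, about 120 mm against 93 mm. The green and pink cylinders at (190,215), (249,125) and (207,126) are look-alikes and no part of the job. I'll cross-check this in an enlarged scene crop.

Run:
```python
from h import *
from scipy.spatial.transform import Rotation as Ro
E_=ray("top",273,200.2,119);F=ray("top",223.3,200.4,90);print(E_,F,np.degrees(np.arctan2(F[0]-E_[0],F[1]-E_[1])))
p=np.load("scene0.npz")["p"].copy()
for X in(E_,F):
    a=proj("scene",X);print(a)
q=cv2.resize(p[140:260,210:350],None,fx=5,fy=5,interpolation=cv2.INTER_CUBIC)
for X in(E_,F):
    a=(proj("scene",X)-[210,140]+.5)*5;cv2.circle(q,tuple(int(i) for i in a),4,(0,0,255),1)
cv2.imwrite("pics/sc.png",q)
s=arm.read_state();R=Ro.from_quat(s["ee_rot"]).as_matrix();print(R.round(3))
T=np.array([E_[0],E_[1]-2,404]);print(R.T@(T-s["position"]),T)
```

```text
[521.96572382  36.87897273 119.        ] [527.53688676 214.13482135  90.        ] 1.8002174813606582
[234.38683242 187.41112291]
[269.60083187 174.03267937]
[[ 0.918 -0.397 -0.001]
 [-0.397 -0.918 -0.002]
 [ 0.     0.002 -1.   ]]
[465.42361227 385.71253946   0.5274014 ] [521.96572382  34.87897273 404.        ]
```

View pics/sc.png

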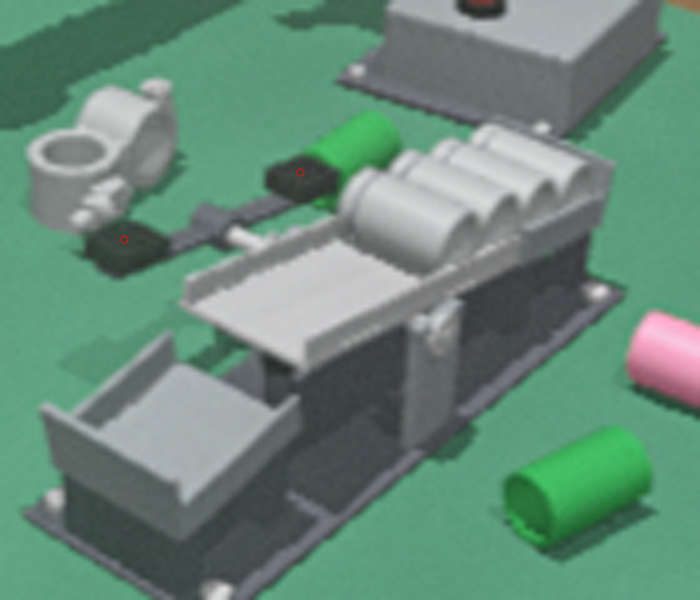

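The scene crop confirms it: the empty-side pad is at crop (125,240), and the position from the top view projects onto the middle of its top face. The other pad is at (300,172). Now I'll shut the fingers and travel high over the table.

```bash
python3 -m jog '[[[46,38,0,-4],[93,77,0,-8],[140,116,0,-12],[186,154,0,-17],[233,193,0,-21.5]]]' 0
```

```text
clock: 0.72
position: [385.5, 302.1, 403.9]
ee_rot: [1.0, -0.015, -0.0, 0.001]
contact_force: [0.2, -0.1, -0.4]
gripper_width: -0.1
```

```bash
python3 -m jog '[[[29,53,0,0],[58,105,0,0],[87,158,0,0],[116,210,0,0],[144,263,0,0]]]' 0
```

```text
clock: 1.35
position: [522.1, 33.1, 404.2]
ee_rot: [1.0, -0.015, -0.001, 0.001]
contact_force: [0.3, 0.6, -0.4]
gripper_width: 0.5
```

```bash
python3 -m jog '[[[0,-1,30,0],[0,-1,60,0],[0,-1,85,0],[0,-1,97,0],[0,-1,97,0]]]' 0
python3 - <<'E'
from h import *
p,d=arm.get_image("scene")
cv2.imwrite("pics/s1.png",cv2.resize(p[120:260,190:330],None,fx=4,fy=4,interpolation=cv2.INTER_CUBIC))
E
```

```text
clock: 1.98
position: [522.0, 33.9, 306.6]
ee_rot: [1.0, -0.015, -0.001, 0.001]
contact_force: [0.2, 0.2, 0.6]
gripper_width: -0.4
```

View pics/s1.png

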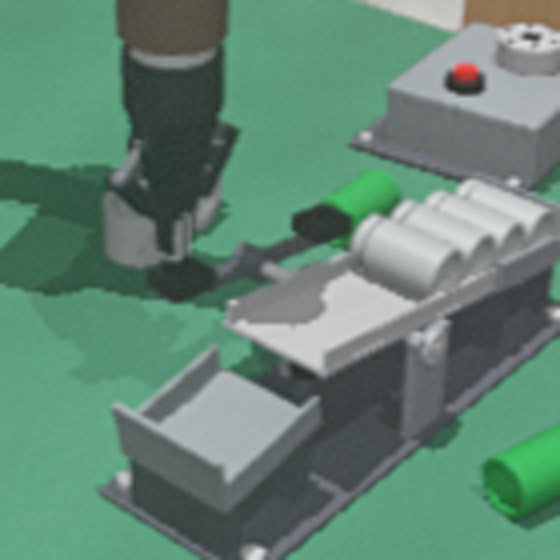

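The fingertips at crop (183,255) sit just above the pad at (183,277), clear of the stubs and the coupler. Now I'll press gently.

```bash
python3 -m jog '[[[0,0,5,0],[0,0,10,0],[0,0,14,0],[0,1,18,0],[0,2,22,0]]]' 0
```

```text
clock: 2.65
position: [522.3, 31.7, 286.2]
ee_rot: [1.0, -0.014, -0.0, 0.002]
contact_force: [-0.5, -2.0, 6.3]
gripper_width: 0.1
```

Contact at 6 N, and the pad is moving. I'll continue to the stop.

```bash
python3 -m jog '[[[0,1,5,0],[0,2,10,0],[0,2,15,0],[0,3,20,0],[0,3,23,0]]]' 0; python3 -m jog '[[[0,0,1,0],[0,0,1,0],[0,0,1,0],[0,0,1,0],[0,0,1,0]]]' 0
python3 - <<'E'
from h import *
p,d=arm.get_image("scene")
cv2.imwrite("pics/s2.png",cv2.resize(p[120:260,190:330],None,fx=4,fy=4,interpolation=cv2.INTER_CUBIC))
E
```

```text
clock: 3.28
position: [522.2, 28.2, 263.7]
ee_rot: [1.0, -0.014, -0.0, 0.002]
contact_force: [-1.5, -4.2, 6.6]
gripper_width: -0.3
clock: 3.9
position: [522.2, 28.1, 263.7]
ee_rot: [1.0, -0.014, -0.0, 0.002]
contact_force: [-3.2, -1.4, 8.9]
gripper_width: 0.1
```

View pics/s2.png

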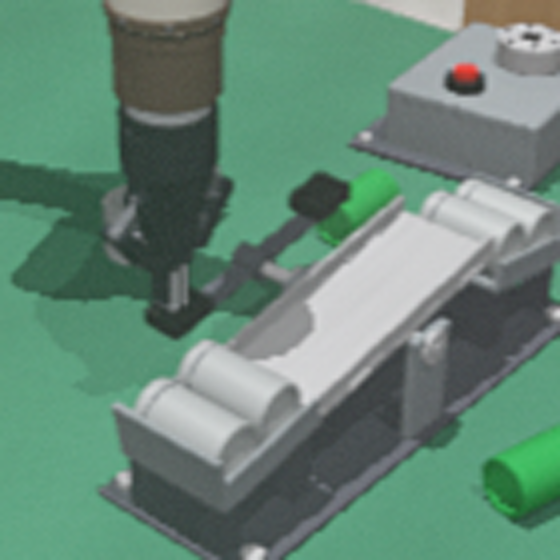

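The gate is over. Both stubs are in the empty chute at crop (195,420) and (240,385), and the other two are unmoved. I'll lift away, slowly at first.

```bash
python3 -m jog '[[[0,0,-2,0],[0,0,-8,0],[0,0,-25,0],[0,0,-60,0],[0,0,-100,0]]]' 0; python3 -m jog '[[[-20,0,-40,0],[-50,0,-60,0],[-100,0,-60,0],[-100,0,-60,0],[-100,0,-60,0]]]' 0
python3 - <<'E'
from h import *
for n,b in(("scene",(120,260,190,330)),("top",(100,270,170,390))):
    p,d=arm.get_image(n);a=b
    cv2.imwrite(f"pics/{n}3.png",cv2.resize(p[a[0]:a[1],a[2]:a[3]],None,fx=3.5,fy=3.5,interpolation=cv2.INTER_CUBIC))
    q=np.load(f"{n}0.npz")["p"];print(n)
    for nm,lo,hi in(("yellow",(20,150,100),(35,255,255)),):
        for im in(q,p):
            m=cv2.inRange(cv2.cvtColor(im,cv2.COLOR_BGR2HSV),lo,hi);y=cv2.moments(m[180:300] if n=="top" else m[195:240,130:175],True);print(nm,y["m10"]/max(y["m00"],1),y["m01"]/max(y["m00"],1))
    if n=="top":
        c=arm.camera_params(n)
        # stub crowns along stand centreline, z from depth
        ys=np.linspace(350,-110,24);E0=np.array([521.97,36.88]);F0=np.array([527.54,214.13])
        yd=(F0-E0)/np.linalg.norm(F0-E0);xd=np.array([yd[1],-yd[0]]);O=(E0+F0)/2+115*xd
        print("stand",O)
        for s in range(-210,215,12):
            P=O+yd*s;u,v=proj(n,[*P,115]).round().astype(int);z=d[v,u]
            X=c["R"].T@(np.linalg.inv(c["mtx"])@np.array([u,v,1])*z-c["t"]);print((int((X[:2]-O)@yd),int(X[2])),end=" ")
print(arm.read_state()["contact_force"],arm.read_state()["clock"])
E
```

```text
clock: 4.58
position: [522.1, 28.6, 364.2]
ee_rot: [1.0, -0.014, -0.001, 0.002]
contact_force: [0.5, 0.0, 0.4]
gripper_width: -0.1
clock: 5.2
position: [422.4, 31.9, 424.8]
ee_rot: [1.0, -0.014, -0.0, 0.002]
contact_force: [-0.2, 0.8, 0.5]
gripper_width: -0.1
scene
yellow 21.537815126050422 23.747899159663866
yellow 21.537604456824514 23.749303621169915
top
yellow 421.90361445783134 52.74698795180723
yellow 349.16279069767444 61.81395348837209
stand [639.69826066 121.89296072]
(-211, 102) (-199, 112) (-186, 103) (-176, 94) (-164, 111) (-149, 114) (-138, 114) (-125, 103) (-116, 73) (-105, 83) (-90, 81) (-79, 82) (-68, 78) (-54, 85) (-43, 80) (-32, 95) (-17, 92) (-6, 99) (7, 91) (18, 95) (28, 105) (43, 99) (53, 112) (64, 101) (78, 110) (90, 102) (103, 117) (121, 2) (128, 68) (139, 109) (150, 108) (160, 112) (176, 97) (186, 104) (196, 112) (212, 100) [ 0.63590182  0.55191754 -0.48336441] 5.3
```

View pics/scene3.png

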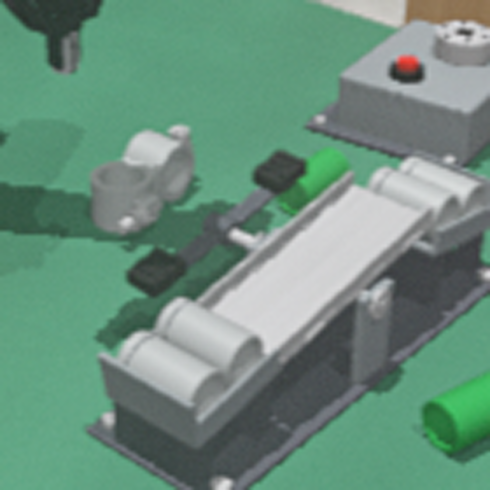

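View pics/top3.png

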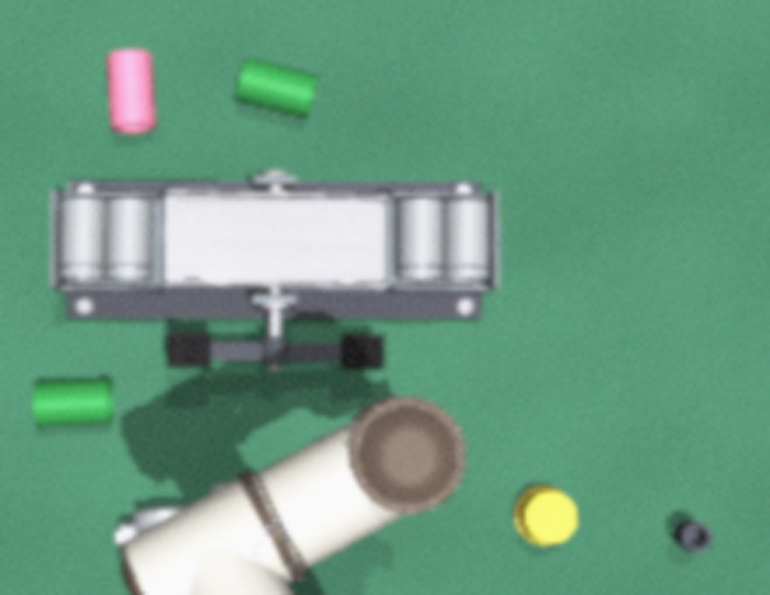

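The gate is low to the empty chute. Stubs 1 and 2 sit in it at top crop (422,240) and (468,240), with centres at about -146 and -196 mm, inside the limits. Stubs 3 and 4 are unmoved at (83,240) and (130,240), and the hand is clear. Handing in.

Run:
```python
from bench import arm
print(arm.job_done())
```

```text
the job is handed in; nothing more can be done
None
```

I pressed the raised empty-side pad down with shut fingertips. The gate rocked fully over and stayed, and both waiting stubs rolled into the empty chute. The press took about 6 to 9 N. I then lifted the hand away and handed the job in at about 5.3 s on the robot's clock.

**Last checks:**
- **Gate:** it rests low to the empty chute with the hand away.
- **Stubs 1 and 2:** depth puts them about 146 and 196 mm from the stand's middle on the empty side, inside the limits. They looked settled in the last pictures, but I did not measure their speed.
- **Stubs 3 and 4:** both still in the full chute, with no visible movement.
- **Cap:** its position in the scene view is unchanged.
- **Coupler and socket:** judged by eye only. The coupler looked undisturbed in the scene view (the arm partly hid it in the top view), and the socket is still standing in the top view.
- **Contact:** the force reading was back at its noise level, under 1 N on each axis.

One check disagreed: the cap's position in the top view came out different before and after. That colour mask probably caught background yellow and orange as well, so I relied on the scene view and the picture.

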